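# Clamp a row of wood specimens in a one-hand ratchet clamp and hold

## Robot

A 7-joint arm with a two-finger parallel gripper is mounted at the origin on the work surface. World frame = base frame: x ahead of the robot, y to its left, z up, the work surface at z = 0. Lengths are in m, angles in rad, forces in N, time in s.
With the tool pointing down it reaches from about 0.4 to 0.875 m from the base axis. Payload 19.3 kg.
Tool frame: the origin (TCP) lies midway between the tips of the shut fingers; the grasp point (between the pads) lies 19 mm behind it (bot.tcp_to_grasp is the distance from the TCP to the grasp point, in m); z points along the fingers, y is the direction in which the jaws open and shut (so a half turn about z gives the same grasp; the last joint's range is limited). The gripper opens to 85 mm and grips with 20 to 120 N. Pads are 22 mm wide; open, the fingers measure 114 mm over their backs; the gripper's body (76 mm by 85 mm) begins 54 mm behind the grasp point. The pads swing forward as they close: fully open they stand 13 mm farther back than shut.
Start: joints at [-0.07, 0.521, -0.036, 1.599, 0.021, 1.021, -0.113], TCP at [0.625, -0, 0.204] pointing down, gripper open.
Joint ranges: [-2.91, 2.91], [-0.3, 2.13], [-1.5, 1.42], [0.17, 2.43], [-1.26, 4.41], [0.16, 1.93], [-2.52, 2.52]. Speed limits (rad/s): [1.89, 1.89, 2.39, 2.39, 3.01, 3.01, 3.01].

## Interface

Orientations are given as [roll, pitch, yaw] about the fixed x, y, z axes, in that order (R = Rz(yaw) Ry(pitch) Rx(roll)).
In Python, from workcell import bot gives the robot as it stands. The module is installed in compiled form; this text tells all that it offers.
- The arm moves only by the tool drive_tool, never from a script. Its argument "series" is a list of rows, each a list of 5 numbers: the opening in per cent of the stroke, from 0 (shut) to 100 (fully open), then the shift along the world's x, y, z in m, then the turn about the world's z in rad. A call has 1 to 12 rows; each row shifts and turns the pose as measured when the row begins; what a row does not reach is not made up. A row lasts 1/10 s, in which the tool goes at most 50 mm and 8.59 degrees, less where a joint would pass 70% of its speed; a pose out of reach is approached as far as the arm can. A call with a gripper value outside its range is refused whole. The fingers move at their own pace and stop on an object; "newtons" is the grip in N (left out, the last holds). Time passes only in rows, so rows that do not move let the fingers close. It gives the time, the measured TCP pose, the force and the opening at its end, in the units of the state.
- bot.observe(): the state, without advancing time (a new reading comes with each control period).
- bot.grab_frame(name): name is "scene" or "side" or "wrist"; returns the picture (480x640x3 uint8, red, green, blue); there is no depth.
- bot.camera_info(name): a dict with "fx", "fy", "cx", "cy" (pixels), "cam_to_world" (4x4, takes a point from camera to world coordinates). Camera axes: x right, y down, z forward; pixel columns grow to the right and rows downward; lengths in m; the calibration is good to about 2 mm. A picture is of the moment at which its call begins: read the wrist's pose just before it. camera_info takes no time and is no camera call; for the wrist camera it gives the pose at the moment of the call.
- bot.job_done(): hands the job in, once; it reports no verdict.
Trained networks look in the newest picture that a camera, given by its name, has taken for a name from the list of things; names that differ only in an ending like _2 or _b are one class to them, and where a whole thing is asked for, a point or a joint stands for the part that bears it (a point fixed in the world has none). Each returns a list of dicts, best first, with "conf" (0 to 1); they miss things now and then, are a little off and sometimes report something else, mostly with a low value. They report only what shows in the picture. A call takes as long as a camera call.
- bot.masks_of(camera, target): "mask" (480x640 bool, what is visible of it) and "point" ([column, row] in pixels, amid what is visible of it).
The state is a dict: "clock": time; "qpos": joint angles; "qd": joint speeds; "joint_efforts": joint torques, N m; "position": TCP position; "tool_rot": TCP orientation; "force": force on the tool from outside, world axes, zero at the start; "moment": the same for the moment, N m; "grip_width": finger opening in m.
Only numpy, scipy, OpenCV 4.12 (cv2) and the standard library are available. Lean on these libraries where they do the work, as an engineer would, in place of code of your own. Each camera call takes 0.05 s, during which the arm holds its last target.

## Task

Stand the two wooden blocks side by side on the bed of the bench clamp, broad faces together, square and centred on the bed in front of the fixed jaw, and let go of them. Then squeeze the clamp's trigger towards its handle again and again, letting it spring back between squeezes, until the sprung pad presses the row tight against the fixed jaw with its spring about half compressed; never drive the spring right down, which would crush the specimens. Finish with the trigger still held squeezed like that, and leave the other things on the counter alone.

Things in the scene. Friction and masses are not known exactly. Their poses are not given: they have to be found in the camera images.
- clamp: One-hand ratchet bar clamp lying level, fixed to the counter. Origin on the counter on its centre line; +y = closing direction (handle to fixed jaw), x across, z up. Dark bed 60 wide, flat top at z 15, no side walls. Along y: handle -110; black housing -122 to -48 (36 wide, top z 75); aluminium fixed jaw (56 wide, top z 70) face at +109. Two blocks home against it have centres at y +92 and +58, x 0.
- fixed_face (a point): Middle of the lower edge of the fixed jaw's face, on the bed's top surface (15 above the counter).
- handle_grip (a point): Centre of the upright rigid black handle, 135 above the counter. The handle is 12 thick (clamp's y), 24 wide (x), and stands from the housing's top (75) to 155 above the counter. It does not give: only the trigger moves.
- trigger_grip (a point): Centre of the upright grey metal trigger (10 thick along y, 22 wide, top 149 above the counter), 134 above the counter, 75 above its pivot. At rest it is 32 from the handle's centre, 43 over both outer faces; fully squeezed about 24 over both. A gripper whose fingers close evenly must be centred about 6 from the handle's centre towards the trigger, and open over 64, or it jams on the handle.
- trigger (a joint): Trigger angle, rad: 0 sprung out (rest), 0.26 fully squeezed. Springs back when let go. Takes 4 to 6 N at the grip point, about 20 N when the pad presses hard. Once the pawl has caught a tooth (every 5 mm) the rod moves 52 mm per rad. A full squeeze and release advances the rod 10 mm (the first up to 14), a part squeeze 5 or none.
- rod (a joint): Advance of the toothed rod that carries the sprung pad towards the fixed jaw, m: 0 fully back, 0.06 fully forward. A pawl keeps it from slipping back by more than one tooth (5 mm).
- pad_face (a point): Centre of the front face of the sprung black rubber pad (46 wide, 40 high, 8 thick; 47 above the counter) that faces the fixed jaw. At the start it stands about 85 to 104 from the fixed jaw's face; the row is 68 long.
- pad (a joint): Compression of the pad's spring, m: 0 free, 0.022 right down (about half is wanted). 1.2 N at first touch, then 1.2 N more per mm. The gap between the pad's back and the steel plate behind it is 22 when free and shrinks as the spring is compressed.
- block_a: Wooden specimen block with an aluminium band round its top, 52 wide (its x), 34 thick (its y), 60 tall, about 0.09 kg; origin at the centre of its underside. Stands upright, loose on the counter at the start. Broad faces are the 52 x 60 ones. In the row its thickness lies along the clamp's y; either block may be first, either way round.
- block_b: The same as block_a, a second one.
- bowl: Bystander: steel bowl, 110 across, 45 high; origin under its centre.
- jar: Bystander: clear jar with white cap, 56 across, 75 high; origin under its centre.
- tub: Bystander: white closed plastic tub, 90 x 70 x 45; origin under its centre.

How it is judged:
On the way, in this order (a step that is already met when the one before it is completed fails the run):
1. both blocks stand on the bed in a row, thickness along the clamp, within 10 mm of its centre line, and are let go (x of block_a in the frame of clamp between -0.01 and 0.01 m and z of block_a in the frame of clamp between 0.012 and 0.018 m and angle between each of block_a, block_b's own z axis and vertical below 0.1 rad and angle between the y axis of each of block_a, block_b and the y axis of clamp, either way round below 0.12 rad and y of block_a in the frame of clamp between 0.02 and 0.097 m and x of block_b in the frame of clamp between -0.01 and 0.01 m and z of block_b in the frame of clamp between 0.012 and 0.018 m and y of block_b in the frame of clamp between 0.02 and 0.097 m and contact force between the fingers and block_a below 0.3 N and contact force between the fingers and block_b below 0.3 N), for 0.2 s.
2. the trigger is squeezed (0.12 rad or more) (value of joint trigger above 0.12 rad), for 0.02 s.
3. the trigger is let spring back (below 0.06 rad) (value of joint trigger below 0.06 rad), for 0.02 s.
4. the pad presses the row: its spring is compressed 5 mm or more (value of joint pad above 0.005 m), for 0.1 s.
At the end, for the whole second after the job is handed in: Blocks upright on the bed, within 10 mm of its centre line, 0.12 rad of square and 5 mm of their places at the fixed jaw, pressed together over 3 N; pad spring compressed 5 to 16.5 mm of 22; fingers hold the trigger squeezed over 0.05 rad with over 2 N (x of block_a in the frame of clamp between -0.01 and 0.01 m and z of block_a in the frame of clamp between 0.012 and 0.018 m and angle between each of block_a, block_b's own z axis and vertical below 0.1 rad and angle between the y axis of each of block_a, block_b and the y axis of clamp, either way round below 0.12 rad and y of block_a in the frame of clamp between 0.02 and 0.097 m and x of block_b in the frame of clamp between -0.01 and 0.01 m and z of block_b in the frame of clamp between 0.012 and 0.018 m and y of block_b in the frame of clamp between 0.02 and 0.097 m and ((y of block_a in the frame of clamp between 0.087 and 0.097 m and y of block_b in the frame of clamp between 0.053 and 0.063 m) or (y of block_b in the frame of clamp between 0.087 and 0.097 m and y of block_a in the frame of clamp between 0.053 and 0.063 m)) and contact force between block_a and block_b above 3 N and value of joint pad between 0.005 and 0.0165 m and value of joint trigger above 0.05 rad and contact force between the fingers and clamp above 2 N); the arm keeps its last pose, push and grip.
It fails at once if the pad's spring is driven right down (over 20.5 mm), crushing the specimens (value of joint pad above 0.0205 m).
It fails at once if the bowl is pushed more than 30 mm (distance of bowl from where it was at the start of the episode above 0.03 m).
It fails at once if the jar is pushed more than 30 mm (distance of jar from where it was at the start of the episode above 0.03 m).
It fails at once if the tub is pushed more than 30 mm (distance of tub from where it was at the start of the episode above 0.03 m).
It also fails if it takes over 72 s, if anything falls off the work surface, if the arm or the gripper's body presses on something with over 40 N, if the wrist force passes 120 N, or if a joint passes its speed limit or range.

## Working session

There is one attempt and no reset: what is moved stays moved. The work goes in short steps, Python scripts to look and compute and a tool call to move; the robot and the scene stay as the last step left them, time stands still between calls to the robot, and variables do not carry over. Pictures are saved under pics/ and viewed, and the job is handed in when it is done.

Besides the shell and the picture viewer there is one more tool, called after "Emit:" as a command line: name --pt "numbers of a row" for each row, then --argument value for the rest. drive_tool: Moves the arm, as the interface text tells. Its arguments: {"type":"object","properties":{"series":{"type":"array","items":{"type":"array","items":{"type":"number"}}},"newtons":{"type":"number"}},"required":["series"]}

```bash
mkdir -p pics
cat > h.py <<'E'
import numpy as np, cv2
from workcell import bot
def save(name,fn):
    im=bot.grab_frame(name); cv2.imwrite('pics/'+fn,im[:,:,::-1]); return im
def ray(cam,px,info=None):
    i=info or bot.camera_info(cam); T=np.array(i['cam_to_world'])
    d=np.array([(px[0]-i['cx'])/i['fx'],(px[1]-i['cy'])/i['fy'],1.]); return T[:3,3],T[:3,:3]@d
def onz(cam,px,z,info=None):
    o,d=ray(cam,px,info); return o+d*(z-o[2])/d[2]
def proj(cam,p,info=None):
    i=info or bot.camera_info(cam); T=np.linalg.inv(np.array(i['cam_to_world'])); q=T[:3,:3]@np.array(p)+T[:3,3]
    return np.array([i['fx']*q[0]/q[2]+i['cx'],i['fy']*q[1]/q[2]+i['cy']])
E
python3 - <<'E'
from h import *
s=bot.observe(); print({k:np.round(v,3) for k,v in s.items()})
for c in ['scene','side','wrist']:
    save(c,c+'0.png'); i=bot.camera_info(c); print(c,i['fx'],np.round(i['cam_to_world'],3).tolist())
    for t in ['clamp','block_a','bowl','jar','tub','handle_grip','trigger_grip','pad_face','fixed_face']:
        try:
            for m in bot.masks_of(c,t)[:3]: print(c,t,round(m['conf'],2),np.round(m['point']),m['mask'].sum())
        except Exception as e: print(t,e)
E
```

```text
{'clock': np.float64(0.0), 'qpos': array([-0.07 ,  0.522, -0.036,  1.6  ,  0.021,  1.021, -0.113]), 'qd': array([ 0.001,  0.   , -0.001, -0.002,  0.   ,  0.001,  0.   ]), 'joint_efforts': array([-4.0000e-03, -9.2711e+01,  1.9780e+00, -3.6993e+01,  1.8000e-02,
        8.0000e-03, -0.0000e+00]), 'position': array([ 0.625, -0.   ,  0.204]), 'tool_rot': array([-3.14 ,  0.   ,  1.571]), 'force': array([-0.318,  0.254, -0.345]), 'moment': array([-0.024,  0.025, -0.05 ]), 'grip_width': np.float64(0.085)}
scene 496.35188545605223 [[0.078, 0.759, -0.647, 1.126], [0.997, -0.055, 0.055, -0.018], [0.006, -0.649, -0.761, 0.759], [0.0, 0.0, 0.0, 1.0]]
scene clamp 0.74 [249. 262.] 5862
scene block_a 0.82 [452. 272.] 1161
scene block_a 0.64 [440. 195.] 709
scene bowl 0.97 [171. 360.] 3554
scene jar 0.89 [308. 367.] 1512
scene tub 0.85 [391. 344.] 2683
scene handle_grip 0.55 [248. 262.] 5836
scene trigger_grip 0.69 [216. 233.] 225
scene pad_face 0.84 [268. 252.] 302
scene fixed_face 0.69 [248. 259.] 5695
side 468.4290827220171 [[-0.922, -0.266, 0.28, 0.318], [-0.386, 0.669, -0.636, 0.599], [-0.018, -
[... 183 characters left out ...]
ide bowl 0.7 [292. 170.] 1140
side jar 0.88 [241. 217.] 890
side tub 0.77 [226. 277.] 1865
side handle_grip 0.64 [350. 233.] 3330
side trigger_grip 0.57 [359. 181.] 281
side pad_face 0.69 [347. 230.] 3463
side pad_face 0.59 [346. 229.] 328
side fixed_face 0.8 [350. 232.] 3536
wrist 367.19100552025105 [[1.0, 0.001, 0.0, 0.626], [0.001, -0.951, -0.31, 0.08], [-0.0, 0.31, -0.951, 0.373], [0.0, 0.0, 0.0, 1.0]]
wrist clamp 0.9 [244. 273.] 16944
wrist bowl 0.88 [406. 399.] 3630
wrist jar 0.62 [474. 220.] 4491
wrist tub 0.65 [446.  45.] 10800
wrist handle_grip 0.87 [241. 273.] 16882
wrist trigger_grip 0.87 [233. 401.] 1610
wrist pad_face 0.73 [235. 275.] 1269
wrist fixed_face 0.61 [244. 273.] 16842
```

View pics/scene0.png

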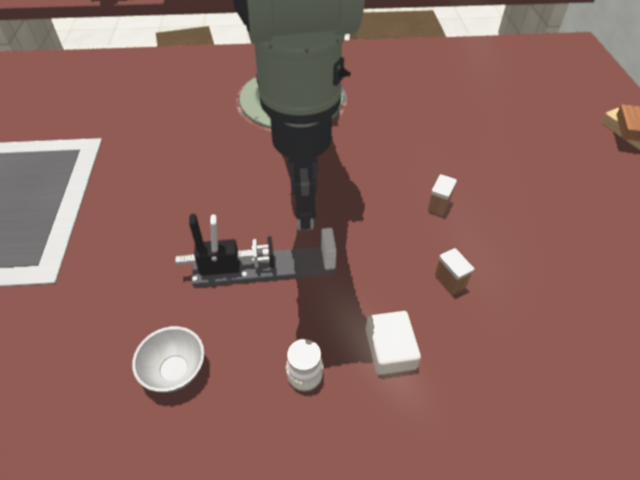

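View pics/side0.png

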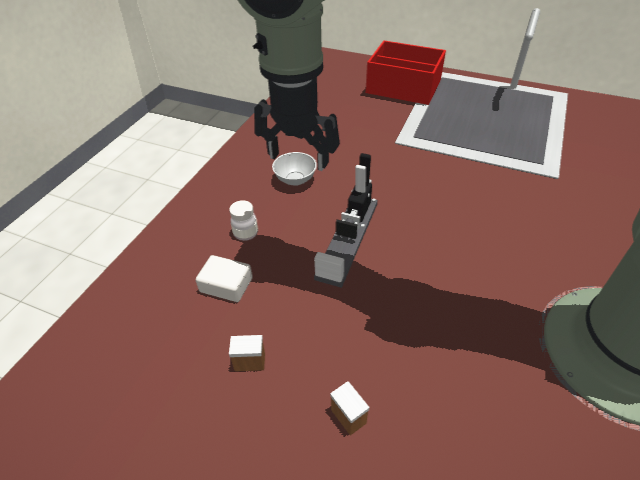

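View pics/wrist0.png

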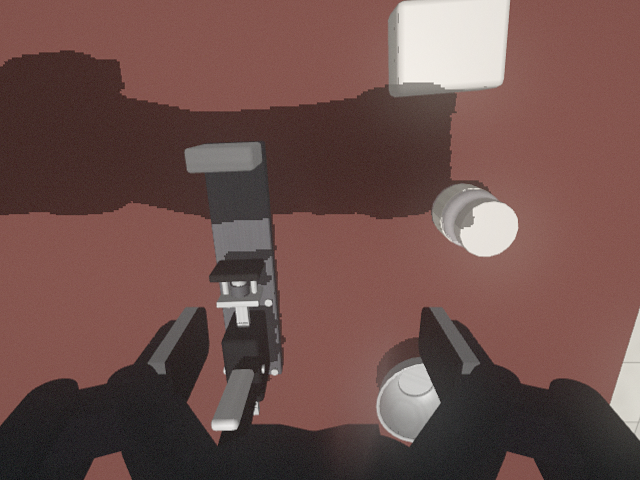

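Run:
```python
from h import *
im=cv2.imread('pics/wrist0.png')[130:450,170:310]; cv2.imwrite('pics/w0z.png',cv2.resize(im,None,fx=1.87*1.4,fy=1.87,interpolation=cv2.INTER_CUBIC)) if 0 else cv2.imwrite('pics/w0z.png',cv2.resize(im,(560-0,1280))[:,:][0:600])
a=cv2.imread('pics/scene0.png')[160:310,400:500]; b=cv2.imread('pics/side0.png')[320:440,210:390]
cv2.imwrite('pics/bz.png',np.vstack([cv2.resize(a,(400,600))]))
cv2.imwrite('pics/bz2.png',cv2.resize(b,(720,480),interpolation=cv2.INTER_CUBIC))
```

```text
(no output)
```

View pics/w0z.png

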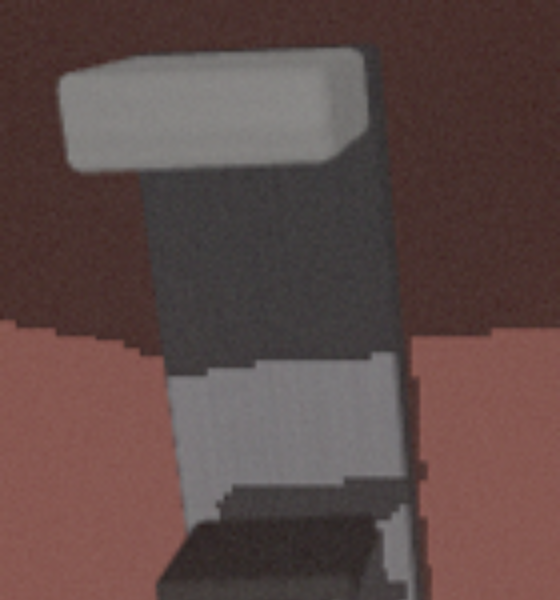

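View pics/bz.png

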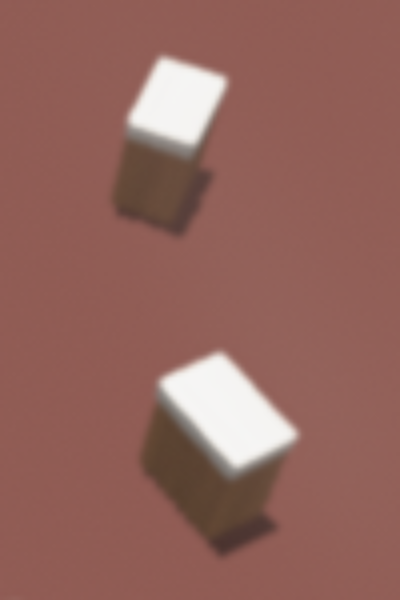

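View pics/bz2.png

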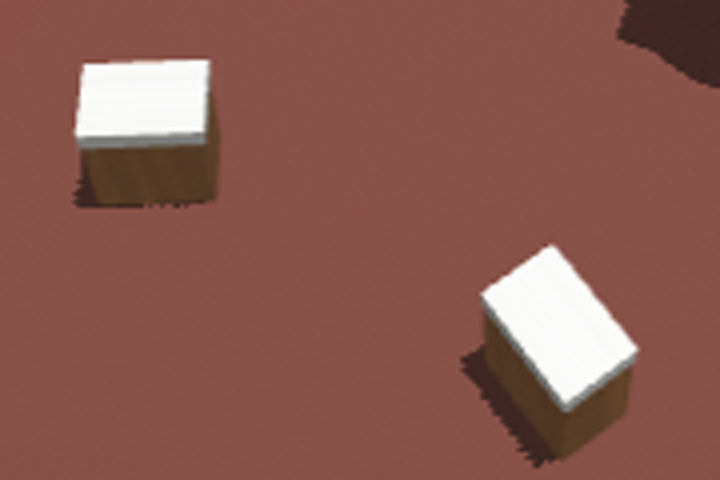

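Run:
```python
from h import *
iw=dict(bot.camera_info('wrist'))
Z=lambda p,s,o:(p[0]/s+o[0],p[1]/s+o[1])
for n,c,pts,o in [('B1 side','side',[(83,64),(210,60),(206,133),(77,135)],(210,320)),('B2 side','side',[(552,245),(637,350),(566,405),(483,294)],(210,320)),
 ('A scene','scene',[(162,57),(228,80),(193,148),(128,124)],(400,160)),('B scene','scene',[(220,352),(298,435),(233,472),(160,383)],(400,160))]:
    P=np.array([onz(c,Z(p,4,o),.06)[:2] for p in pts]); e=np.roll(P,-1,0)-P
    print(n,P.mean(0).round(4),np.linalg.norm(e,axis=1).round(4),np.degrees(np.arctan2(e[:,1],e[:,0])).round(1))
R=[onz('wrist',Z(p,4,(170,130)),.015)[:2] for p in [(378,45),(413,490),(143,175),(187,510)]]
print(np.round(R,4)); 
for a,b in [(0,1),(2,3)]: d=R[a]-R[b]; print(np.degrees(np.arctan2(d[1],d[0])))
print('jaw top',[onz('wrist',Z(p,4,(170,130)),.07)[:2].round(4) for p in [(60,78),(70,172),(330,160),(325,60)]])
print('jaw bot right',onz('wrist',Z((367,125),4,(170,130)),.015)[:2],onz('wrist',Z((362,50),4,(170,130)),.015)[:2])
for t,z in [('tub',.0),('jar',0),('bowl',0)]:
    pass
```

```text
B1 side [0.6065 0.2684] [0.0542 0.0349 0.0535 0.034 ] [-155.9  114.9   23.1  -63.8]
B2 side [0.4111 0.2945] [0.0525 0.0347 0.0529 0.034 ] [ 148.1   59.4  -32.5 -121.2]
A scene [0.4154 0.2963] [0.0356 0.0559 0.0343 0.0556] [  56.8  -32.5 -123.8  148.9]
B scene [0.6108 0.2708] [0.0536 0.038  0.0544 0.0352] [  24.6  -62.5 -158.3  116.5]
[[ 0.5803  0.0593]
 [ 0.5849 -0.0527]
 [ 0.5221  0.0287]
 [ 0.5257 -0.0583]]
92.32703338435283
92.39046787121546
jaw top [array([0.5232, 0.056 ]), array([0.5232, 0.0372]), array([0.5767, 0.0397]), array([0.5767, 0.0596])]
jaw bot right [0.57692509 0.0406855 ] [0.57649198 0.05814057]
```

Emit:
drive_tool --pt "100 0 0.045 0 0.07" --pt "100 0 0.045 0 0.07" --pt "100 -0.004 0.045 0 0.07" --pt "100 -0.004 0.045 0 0.07" --pt "100 -0.004 0.045 0 0.07" --pt "100 -0.004 0.045 0 0.07" --pt "100 0 0 0 0" --pt "100 0 0 0 0"

```text
clock: 2.3
position: [0.6062, 0.2787, 0.2045]
tool_rot: [3.14, 0.001, 2.004]
force: [0.1, -1.0, -0.5]
grip_width: 0.0856
```

Run:
```python
from h import *
s=bot.observe(); print(s['clock'],s['position'].round(4),s['tool_rot'].round(4),s['force'].round(2))
i=bot.camera_info('wrist'); im=save('wrist','w1.png')
for m in bot.masks_of('wrist','block_a')[:3]:
    print(m['conf'],m['point'],m['mask'].sum())
# white top
for m in bot.masks_of('wrist','tub')[:1]: print('tub',onz('wrist',m['point'],.045,i))
print(np.round(proj('wrist',[.6087,.2696,.06],i)))
```

```text
2.3 [0.6062 0.2787 0.2045] [3.1401e+00 6.0000e-04 2.0040e+00] [ 0.14 -1.   -0.49]
0.93 [311.2, 214.0] 2873
0.86 [115.4, 96.0] 5130
tub [0.72985976 0.15410599 0.045     ]
[309. 223.]
```

View pics/w1.png

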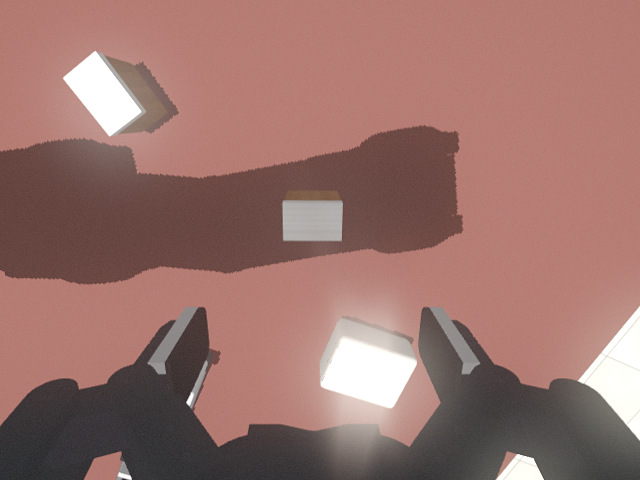

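Run:
```python
from h import *
i=bot.camera_info('wrist'); s=bot.observe()
for n,pts in [('P',[(283,201),(342,201),(343,241),(283,241)]),('Q',[(97,52),(145,109),(110,136),(65,78)])]:
    P=np.array([onz('wrist',p,.06,i)[:2] for p in pts]); e=np.roll(P,-1,0)-P
    print(n,P.mean(0).round(4),np.linalg.norm(e,axis=1).round(4),np.degrees(np.arctan2(e[:,1],e[:,0])).round(1), 'delta',P.mean(0)-s['position'][:2])
print(np.degrees(s['tool_rot'][2])-90)
```

```text
P [0.611  0.2712] [0.0513 0.0367 0.054  0.0367] [  24.7  -62.5 -155.3  113.3] delta [ 0.00434873 -0.00617737]
Q [0.417 0.297] [0.0517 0.038  0.0519 0.0339] [ -28.4 -121.8  147.    57.7] delta [-0.18965069  0.01959447]
24.70438365304517
```

Emit:
drive_tool --pt "100 0.004 -0.0075 -0.035 0" --pt "100 0 0 -0.045 0" --pt "100 0 0 -0.045 0" --pt "100 0 0 -0.04 0" --pt "100 0 0 -0.01 0" --pt "100 0 0 0 0" --newtons 25

```text
clock: 3.05
position: [0.6145, 0.2616, 0.0278]
tool_rot: [3.134, 0.004, 1.99]
force: [0.7, 0.2, 0.8]
grip_width: 0.0853
```

Emit:
drive_tool --pt "100 -0.004 0.009 -0.005 0.013" --pt "100 0 0 0 0" --pt "100 0 0 0 0"

```text
clock: 3.35
position: [0.6128, 0.2719, 0.0274]
tool_rot: [3.128, 0.004, 2.003]
force: [-0.5, -0.5, -0.7]
grip_width: 0.0851
```

Emit:
drive_tool --pt "100 -0.002 -0.001 -0.006 0" --pt "30 0 0 0 0" --pt "30 0 0 0 0" --pt "30 0 0 0 0" --pt "30 0 0 0 0" --pt "30 0 0 0 0" --pt "30 0 0 0 0"

```text
clock: 4.05
position: [0.612, 0.2714, 0.0237]
tool_rot: [3.125, 0.004, 2.003]
force: [-0.1, -0.3, -1.7]
grip_width: 0.0516
```

Emit:
drive_tool --pt "30 0 0 0.04 0" --pt "30 0 0 0.045 0" --pt "30 -0.005 -0.03 0.025 -0.05" --pt "30 -0.01 -0.045 0 -0.07" --pt "30 -0.01 -0.045 0 -0.07" --pt "30 -0.01 -0.045 0 -0.07" --pt "30 -0.01 -0.045 0 -0.07" --pt "30 -0.01 -0.03 0 -0.05" --pt "30 0 0 0 0" --pt "30 0 0 0 0" --pt "30 0 0 0 0"

```text
clock: 5.15
position: [0.552, 0.0239, 0.1376]
tool_rot: [3.123, 0.002, 1.609]
force: [-0.6, 1.2, -0.8]
grip_width: 0.0511
```

Run:
```python
from h import *
s=bot.observe(); print(s['clock'],s['position'].round(4),s['tool_rot'].round(4),s['force'].round(2))
i=bot.camera_info('wrist'); im=save('wrist','w2.png'); import pickle; pickle.dump(i,open('w2.pkl','wb'))
```

```text
5.15 [0.552  0.0239 0.1376] [3.1234e+00 1.8000e-03 1.6092e+00] [-0.62  1.25 -0.76]
```

View pics/w2.png

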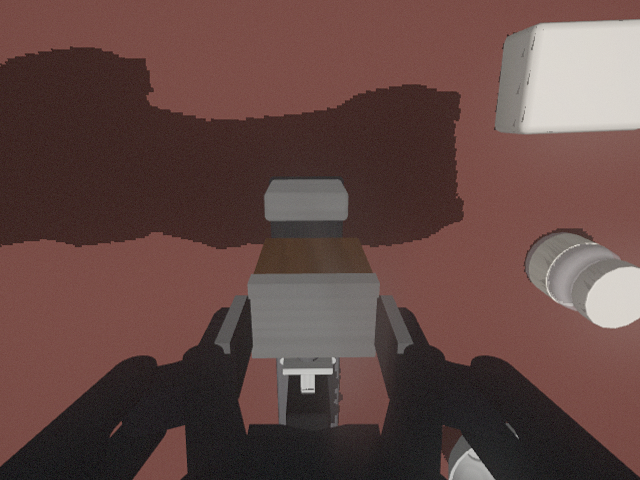

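Run:
```python
from h import *
import pickle; i=pickle.load(open('w2.pkl','rb')); print(np.round(i['cam_to_world'],4))
im=cv2.imread('pics/w2.png')[165:365,230:400]; cv2.imwrite('pics/w2z.png',cv2.resize(im,(510,600),interpolation=cv2.INTER_CUBIC))
```

```text
[[ 0.9991  0.0314  0.0296  0.5473]
 [ 0.0391 -0.9495 -0.3112  0.1043]
 [ 0.0183  0.3121 -0.9499  0.306 ]
 [ 0.      0.      0.      1.    ]]
```

View pics/w2z.png

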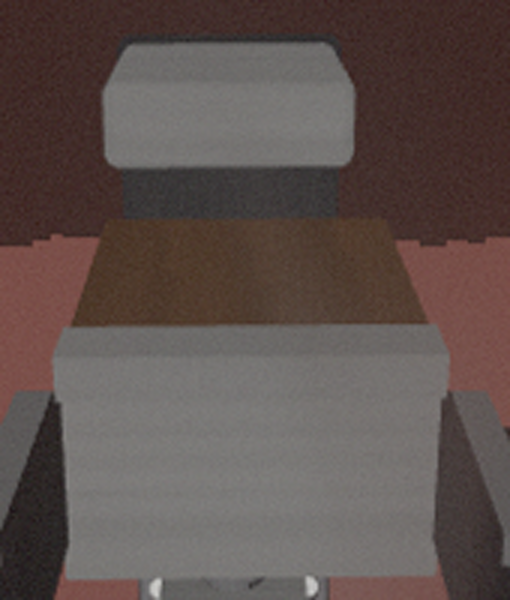

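Run:
```python
from h import *
import pickle; i=pickle.load(open('w2.pkl','rb'))
f=lambda x,y,z:print((x,y,z),onz('wrist',(230+x/3,165+y/3),z,i).round(4))
f(105,160,.07);f(354,160,.07);f(228,167,.07)
f(123,190,.015);f(338,190,.015)
f(104,219,.114);f(387,219,.114)
f(68,578,.174);f(435,578,.174)
f(55,352,.174);f(447,352,.174)
```

```text
(105, 160, 0.07) [0.5221 0.0395 0.07  ]
(354, 160, 0.07) [0.5772 0.0414 0.07  ]
(228, 167, 0.07) [0.5493 0.0389 0.07  ]
(123, 190, 0.015) [0.5211 0.0161 0.015 ]
(338, 190, 0.015) [0.5803 0.0181 0.015 ]
(104, 219, 0.114) [0.5266 0.0404 0.114 ]
(387, 219, 0.114) [0.5785 0.0422 0.114 ]
(68, 578, 0.174) [0.5279 0.007  0.174 ]
(435, 578, 0.174) [0.5797 0.0083 0.174 ]
(55, 352, 0.174) [0.5266 0.0419 0.174 ]
(447, 352, 0.174) [0.5781 0.0434 0.174 ]
```

Emit:
drive_tool --pt "30 -0.001 -0.005 0 0" --pt "30 0 0 -0.015 0" --pt "30 0 0 -0.015 0" --pt "30 0 0 0 0" --pt "30 0 0 0 0"

```text
clock: 5.7
position: [0.552, 0.0223, 0.1069]
tool_rot: [3.123, 0.001, 1.617]
force: [0.2, -0.6, -1.1]
grip_width: 0.0511
```

Emit:
drive_tool --pt "30 -0.0015 -0.005 0 -0.004" --pt "30 0 0 0 0" --pt "30 0 0 -0.02 0" --pt "30 0 0 -0.02 0" --pt "30 0 0 -0.02 0" --pt "30 0 0 0 0" --pt "30 0 0 0 0"

```text
clock: 6.4
position: [0.5529, 0.0168, 0.0497]
tool_rot: [3.116, 0.0, 1.612]
force: [1.1, 0.3, -0.7]
grip_width: 0.0513
```

Emit:
drive_tool --pt "30 -0.003 0.001 -0.004 0" --pt "30 0 0 -0.005 0" --pt "30 0 0 0 0" --pt "30 0 0 0 0"

```text
clock: 6.8
position: [0.5511, 0.018, 0.0429]
tool_rot: [3.113, -0.0, 1.612]
force: [0.1, 0.7, -0.9]
grip_width: 0.0511
```

Emit:
drive_tool --pt "30 -0.001 0 -0.004 0" --pt "30 0 0 0 0" --pt "30 0 0 -0.001 0" --pt "30 0 0 0 0"

```text
clock: 7.2
position: [0.5509, 0.0182, 0.0388]
tool_rot: [3.111, -0.0, 1.612]
force: [-1.1, -0.8, 2.4]
grip_width: 0.051
```

Emit:
drive_tool --pt "100 0 0 0 0" --pt "100 0 0 0 0" --pt "100 0 0 0 0" --pt "100 0 0 0.03 0" --pt "100 0 0 0.045 0" --pt "100 0 0 0.045 0" --pt "100 0 0 0 0" --pt "100 0 0 0 0"

```text
clock: 8.0
position: [0.5494, 0.018, 0.162]
tool_rot: [3.113, -0.0, 1.612]
force: [-0.2, 0.2, -0.2]
grip_width: 0.0855
```

Run:
```python
from h import *
s=bot.observe(); print(s['clock'],s['position'].round(4),s['tool_rot'].round(4),s['force'].round(2))
i=bot.camera_info('wrist'); im=save('wrist','w3.png'); import pickle; pickle.dump(i,open('w3.pkl','wb'))
```

```text
8.0 [0.5494 0.018  0.162 ] [ 3.1133e+00 -2.0000e-04  1.6121e+00] [-0.21  0.16 -0.15]
```

View pics/w3.png

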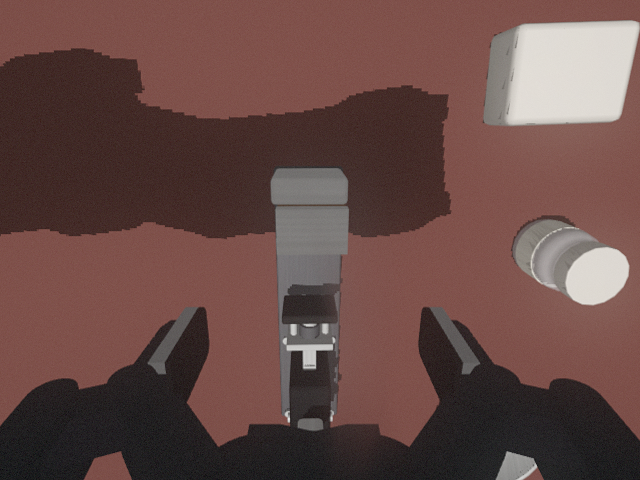

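Run:
```python
from h import *
import pickle; i=pickle.load(open('w3.pkl','rb'))
im=cv2.imread('pics/w3.png')[160:430,250:370]; cv2.imwrite('pics/w3z.png',cv2.resize(im,(360,810),interpolation=cv2.INTER_CUBIC)[:600])
f=lambda x,y,z:print((x,y,z),onz('wrist',(x,y),z,i).round(4))
f(275,208,.075);f(348,208,.075);f(276,253,.075);f(348,253,.075);
f(279,280,.015);f(340,280,.015)
f(284,296,.067);f(337,296,.067)
f(284,321,.067);f(337,321,.067)
f(272,203,.07);f(347,203,.07)
```

```text
(275, 208, 0.075) [0.5252 0.0364 0.075 ]
(348, 208, 0.075) [0.5773 0.0382 0.075 ]
(276, 253, 0.075) [0.5263 0.0023 0.075 ]
(348, 253, 0.075) [0.5797 0.0039 0.075 ]
(279, 280, 0.015) [ 0.5255 -0.0471  0.015 ]
(340, 280, 0.015) [ 0.5828 -0.0455  0.015 ]
(284, 296, 0.067) [ 0.5325 -0.037   0.067 ]
(337, 296, 0.067) [ 0.5747 -0.0358  0.067 ]
(284, 321, 0.067) [ 0.5329 -0.0595  0.067 ]
(337, 321, 0.067) [ 0.5761 -0.0584  0.067 ]
(272, 203, 0.07) [0.5227 0.0388 0.07  ]
(347, 203, 0.07) [0.5769 0.0407 0.07  ]
```

View pics/w3z.png

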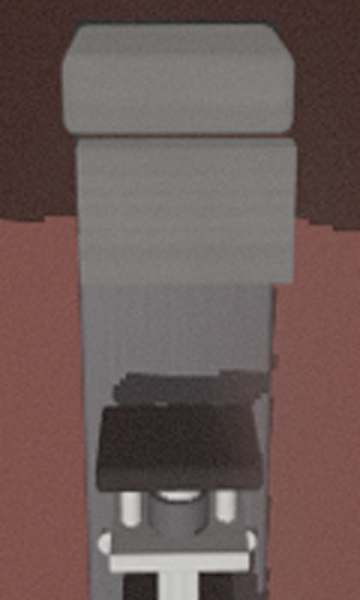

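Emit:
drive_tool --pt "100 -0.016 0.034 0.01 -0.075" --pt "100 -0.016 0.034 0.01 -0.075" --pt "100 -0.016 0.034 0 -0.075" --pt "100 -0.016 0.034 0 -0.075" --pt "100 -0.016 0.034 0 -0.075" --pt "100 -0.016 0.034 0 -0.075" --pt "100 -0.016 0.034 0 -0.075" --pt "100 -0.016 0.034 0 -0.075" --pt "100 0 0 0 0" --pt "100 0 0 0 0"

```text
clock: 9.05
position: [0.4109, 0.2964, 0.1723]
tool_rot: [3.122, 0.012, 0.985]
force: [-0.1, -0.2, -0.3]
grip_width: 0.0856
```

Run:
```python
from h import *
s=bot.observe(); print(s['clock'],s['position'].round(4),s['tool_rot'].round(4),s['force'].round(2))
i=bot.camera_info('wrist'); im=save('wrist','w4.png'); import pickle; pickle.dump(i,open('w4.pkl','wb'))
print(proj('wrist',(.4165,.2968,.06),i))
```

```text
9.05 [0.4109 0.2964 0.1723] [3.1216 0.0118 0.9853] [-0.12 -0.19 -0.33]
[314.96460906 219.28264172]
```

View pics/w4.png

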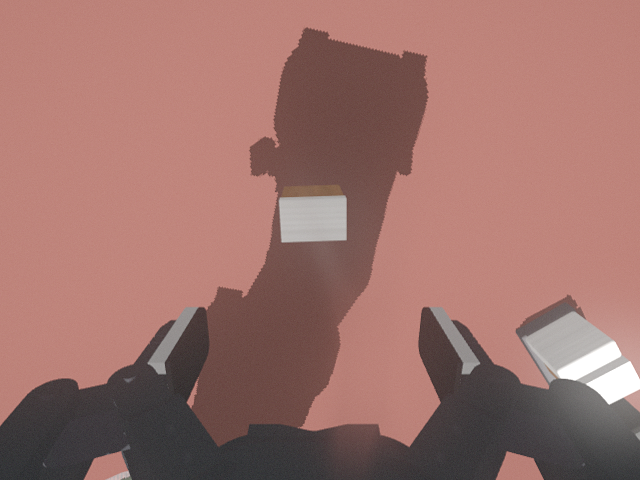

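Run:
```python
from h import *
import pickle; i=pickle.load(open('w4.pkl','rb'))
P=np.array([onz('wrist',p,.06,i)[:2] for p in [(279,198),(346,196),(347,240),(281,242)]]); e=np.roll(P,-1,0)-P
print(P.mean(0).round(4),np.linalg.norm(e,axis=1).round(4),np.degrees(np.arctan2(e[:,1],e[:,0])).round(1))
```

```text
[0.4153 0.2974] [0.052  0.0362 0.0533 0.0362] [ -32.  -120.6  148.    57.3]
```

Emit:
drive_tool --pt "100 0.005 0 -0.03 0.027" --pt "100 0 0 -0.035 0" --pt "100 0 0 -0.035 0" --pt "100 0 0 -0.03 0" --pt "100 0 0 0 0" --pt "100 0 0 0 0"

```text
clock: 9.7
position: [0.419, 0.2905, 0.0377]
tool_rot: [3.121, 0.012, 1.009]
force: [0.4, 1.1, 1.0]
grip_width: 0.0853
```

Emit:
drive_tool --pt "100 -0.004 0.006 -0.006 0" --pt "100 0 0 0 0" --pt "100 0 0 -0.007 0" --pt "100 0 0 0 0"

```text
clock: 10.1
position: [0.4168, 0.298, 0.0276]
tool_rot: [3.119, 0.007, 1.008]
force: [-0.4, 0.1, 0.1]
grip_width: 0.0859
```

Emit:
drive_tool --pt "100 -0.001 -0.001 -0.004 0.002" --pt "30 0 0 0 0" --pt "30 0 0 0 0" --pt "30 0 0 0 0" --pt "30 0 0 0 0" --pt "30 0 0 0 0" --pt "30 0 0 0 0"

```text
clock: 10.8
position: [0.4161, 0.2971, 0.0241]
tool_rot: [3.119, 0.006, 1.01]
force: [0.4, 1.3, -1.3]
grip_width: 0.0514
```

Emit:
drive_tool --pt "30 0 0 0.04 0" --pt "30 0 0 0.045 0" --pt "30 0.01 -0.02 0.03 0.05" --pt "30 0.016 -0.037 0 0.07" --pt "30 0.016 -0.037 0 0.07" --pt "30 0.016 -0.037 0 0.07" --pt "30 0.016 -0.037 0 0.07" --pt "30 0.016 -0.037 0 0.07" --pt "30 0.016 -0.037 0 0.07" --pt "30 0.016 -0.037 0 0.07" --pt "30 0.012 -0.03 0 0.055" --pt "30 0 0 0 0"

```text
clock: 12.0
position: [0.5518, -0.0251, 0.1439]
tool_rot: [3.116, 0.008, 1.634]
force: [0.2, -0.1, -0.2]
grip_width: 0.051
```

Emit:
drive_tool --pt "30 0 0 0 0"

```text
clock: 12.1
position: [0.5516, -0.0256, 0.1437]
tool_rot: [3.117, 0.008, 1.633]
force: [0.0, 0.4, -1.0]
grip_width: 0.0511
```

Emit:
drive_tool --pt "30 0.001 0.006 -0.02 -0.021" --pt "30 0 0 -0.02 0" --pt "30 0 0 0 0" --pt "30 0 0 0 0"

```text
clock: 12.5
position: [0.5522, -0.0162, 0.1035]
tool_rot: [3.116, 0.007, 1.612]
force: [-0.1, 0.4, -0.7]
grip_width: 0.051
```

Run:
```python
from h import *
s=bot.observe(); print(s['clock'],s['position'].round(4),s['tool_rot'].round(4),s['force'].round(2))
i=bot.camera_info('wrist'); im=save('wrist','w5.png'); import pickle; pickle.dump(i,open('w5.pkl','wb'))
```

```text
12.5 [ 0.5522 -0.0162  0.1035] [3.1161 0.0068 1.612 ] [-0.09  0.4  -0.7 ]
```

View pics/w5.png

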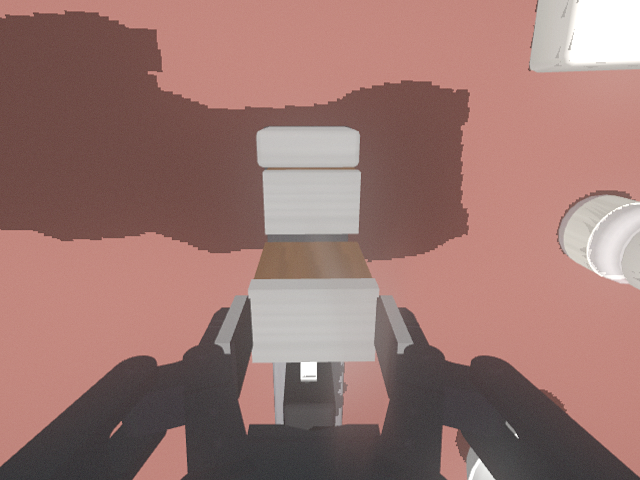

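Run:
```python
from h import *
import pickle; i=pickle.load(open('w5.pkl','rb'))
f=lambda x,y,z:print((x,y,z),onz('wrist',(x,y),z,i).round(4))
zb=.1035-.0241
f(264,169,.075);f(360,169,.075)
f(265,233,.075);f(359,233,.075)
f(265,242,zb);f(358,242,zb)
f(253,360,zb+.06);f(373,360,zb+.06)
f(250,286,zb+.06);f(376,286,zb+.06)
```

```text
(264, 169, 0.075) [0.526  0.0371 0.075 ]
(360, 169, 0.075) [0.5769 0.039  0.075 ]
(265, 233, 0.075) [0.5265 0.0015 0.075 ]
(359, 233, 0.075) [0.5793 0.0033 0.075 ]
(265, 242, 0.0794) [ 0.527  -0.0023  0.0794]
(358, 242, 0.0794) [ 0.5784 -0.0006  0.0794]
(253, 360, 0.1394) [ 0.5278 -0.0345  0.1394]
(373, 360, 0.1394) [ 0.5791 -0.0333  0.1394]
(250, 286, 0.1394) [5.270e-01 1.000e-04 1.394e-01]
(376, 286, 0.1394) [0.577  0.0016 0.1394]
```

Emit:
drive_tool --pt "30 -0.001 0 -0.012 0" --pt "30 -0.001 0 -0.012 0" --pt "30 0 0 -0.012 0" --pt "30 0 0 -0.012 0" --pt "30 0 0 0 0" --pt "30 0 0 0 0"

```text
clock: 13.15
position: [0.5502, -0.0158, 0.0525]
tool_rot: [3.115, 0.007, 1.612]
force: [0.2, -0.3, -0.9]
grip_width: 0.0506
```

Emit:
drive_tool --pt "30 0.002 -0.0015 -0.005 0" --pt "30 0 0 -0.004 0" --pt "30 0 0 0 0" --pt "30 0 0 0 0"

```text
clock: 13.55
position: [0.5529, -0.0175, 0.0434]
tool_rot: [3.114, 0.007, 1.612]
force: [-0.3, 0.0, -1.2]
grip_width: 0.051
```

Emit:
drive_tool --pt "30 -0.0005 0 -0.004 0" --pt "30 0 0 -0.001 0" --pt "30 0 0 0 0" --pt "30 0 0 0 0"

```text
clock: 13.95
position: [0.5527, -0.0176, 0.0392]
tool_rot: [3.113, 0.007, 1.612]
force: [-0.1, -0.1, 1.2]
grip_width: 0.0509
```

Emit:
drive_tool --pt "100 0 0 0 0" --pt "100 0 0 0 0" --pt "100 0 0 0 0" --pt "100 0 0 0.03 0" --pt "100 0 0 0.045 0" --pt "100 0 0 0.045 -0.1" --pt "100 0 0 0.04 -0.14" --pt "100 0 -0.02 0.02 -0.14" --pt "100 0 -0.02 0 -0.14" --pt "100 0 -0.02 0 -0.14" --pt "100 0 -0.02 0 -0.14" --pt "100 0 -0.02 0 -0.14"

```text
clock: 15.15
position: [0.5515, -0.1178, 0.2273]
tool_rot: [3.113, -0.002, 0.644]
force: [1.3, 0.4, -0.4]
grip_width: 0.0853
```

Emit:
drive_tool --pt "100 0 -0.02 0 -0.14" --pt "100 0 -0.02 0 -0.14" --pt "100 0 -0.01 0 -0.14" --pt "100 0 0 0 -0.14" --pt "100 0 0 0 0" --pt "100 0 0 0 0"

```text
clock: 15.75
position: [0.5508, -0.1729, 0.2273]
tool_rot: [3.111, -0.002, 0.057]
force: [0.1, 0.4, -0.1]
grip_width: 0.0855
```

Run:
```python
from h import *
s=bot.observe(); print(s['clock'],s['position'].round(4),s['tool_rot'].round(4),s['force'].round(2))
i=bot.camera_info('wrist'); im=save('wrist','w6.png'); import pickle; pickle.dump(i,open('w6.pkl','wb'))
save('side','side6.png')
```

```text
15.75 [ 0.5508 -0.1729  0.2273] [ 3.1109e+00 -1.7000e-03  5.7300e-02] [ 0.07  0.43 -0.14]
```

View pics/w6.png

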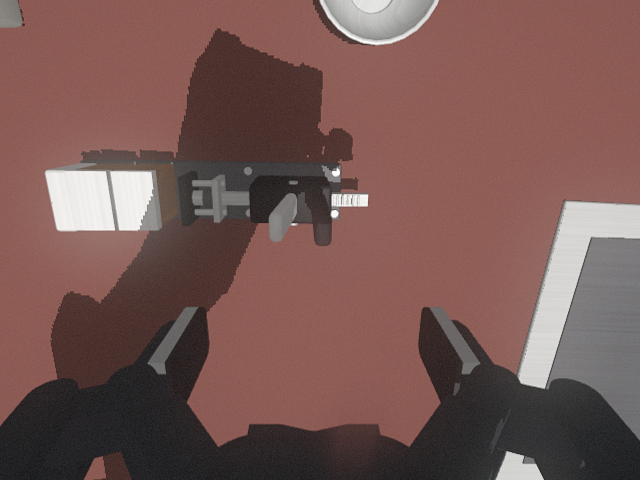

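View pics/side6.png

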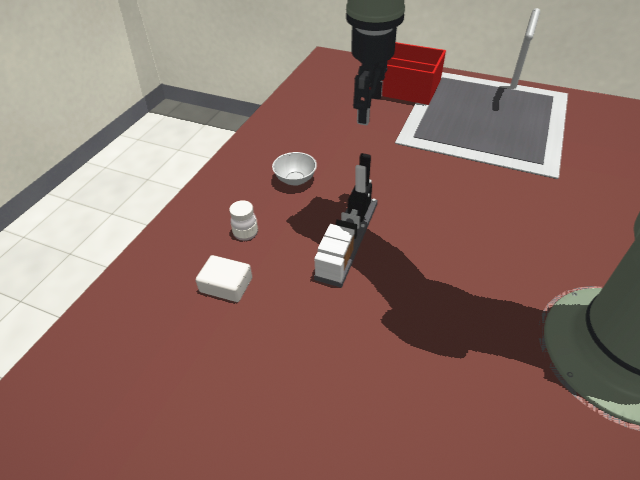

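Run:
```python
from h import *
import pickle; i=pickle.load(open('w6.pkl','rb'))
im=cv2.imread('pics/w6.png')[150:260,150:380]; cv2.imwrite('pics/w6z.png',cv2.convertScaleAbs(cv2.resize(im,(782,374),interpolation=cv2.INTER_CUBIC),alpha=1.8,beta=10))
for p in [(.5600,-.1795,.155),(.5600-.012,-.1795,.155),(.5587,-.1475,.149),(.572,-.1795,.155)]: print(proj('wrist',p,i).round(1), ((proj('wrist',p,i)-[150,150])*3.4).round())
```

```text
[321.3 229.1] [582. 269.]
[320.1 245.6] [578. 325.]
[275.  226.2] [425. 259.]
[322.4 212. ] [586. 211.]
```

View pics/w6z.png

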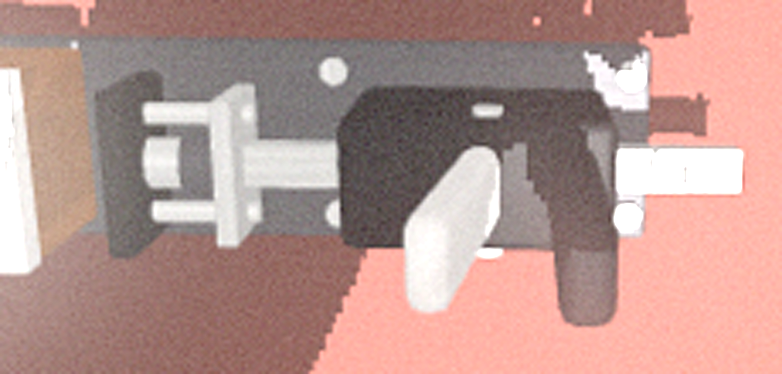

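Emit:
drive_tool --pt "100 0.009 -0.001 -0.015 -0.016" --pt "100 0 0 -0.015 0" --pt "100 0 0 0 0" --pt "100 0 0 0 0"

```text
clock: 16.25
position: [0.5605, -0.1729, 0.1975]
tool_rot: [3.112, -0.003, 0.051]
force: [1.4, -0.1, 0.6]
grip_width: 0.0852
```

Emit:
drive_tool --pt "100 -0.001 -0.001 -0.02 -0.01" --pt "100 0 0 -0.02 0" --pt "100 0 0 -0.02 0" --pt "100 0 0 -0.015 0" --pt "100 0 0 0 0" --pt "100 0 0 0 0"

```text
clock: 16.85
position: [0.5616, -0.174, 0.1257]
tool_rot: [3.111, -0.01, 0.047]
force: [0.1, 0.8, 1.4]
grip_width: 0.0853
```

Run:
```python
from h import *
s=bot.observe(); print(s['clock'],s['position'].round(4),s['tool_rot'].round(4),s['force'].round(2))
i=bot.camera_info('wrist'); im=save('wrist','w7.png'); import pickle; pickle.dump(i,open('w7.pkl','wb'))
```

```text
16.85 [ 0.5616 -0.174   0.1257] [ 3.1113 -0.01    0.0472] [0.06 0.82 1.45]
```

View pics/w7.png

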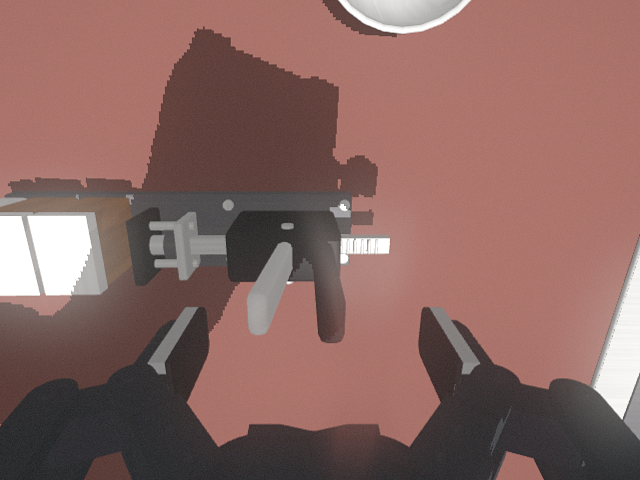

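Emit:
drive_tool --pt "100 -0.002 -0.0015 -0.006 0" --pt "100 0 0 -0.005 0" --pt "100 0 0 0 0"

```text
clock: 17.2
position: [0.5605, -0.1758, 0.1161]
tool_rot: [3.111, -0.013, 0.048]
force: [0.3, -0.2, -0.6]
grip_width: 0.0855
```

Emit:
drive_tool --pt "20 0 0 0 0" --pt "20 0 0 0 0" --pt "20 0 0 0 0" --pt "20 0 0 0 0" --pt "20 0 0 0 0" --pt "20 0 0 0 0" --newtons 30

```text
clock: 17.8
position: [0.5615, -0.1777, 0.1176]
tool_rot: [3.108, -0.016, 0.047]
force: [1.8, 10.9, -6.2]
grip_width: 0.0203
```

Run:
```python
from h import *
s=bot.observe(); print(s['clock'],s['position'].round(4),s['tool_rot'].round(4),s['force'].round(2),s['grip_width'])
i=bot.camera_info('wrist'); im=save('wrist','w8.png'); import pickle; pickle.dump(i,open('w8.pkl','wb'))
```

```text
17.8 [ 0.5615 -0.1777  0.1176] [ 3.1085 -0.0159  0.0467] [ 1.75 10.89 -6.22] 0.020279276848455156
```

View pics/w8.png

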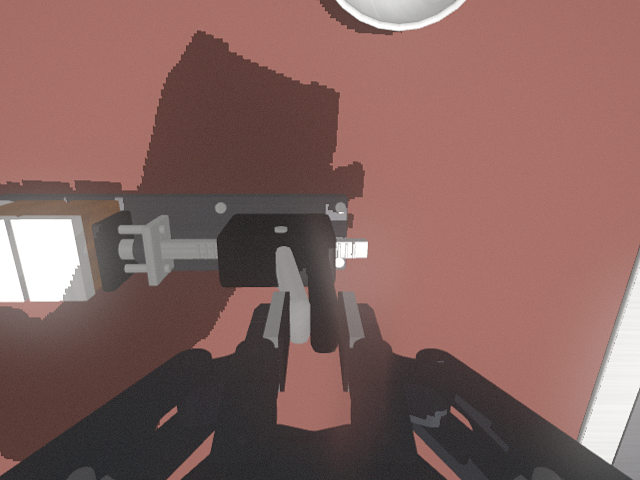

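Emit:
drive_tool --pt "90 0 0 0 0" --pt "90 0 0 0 0" --pt "90 0 0 0 0" --pt "90 0 0.003 -0.0015 0" --pt "90 0 0 0 0"

```text
clock: 18.35
position: [0.5617, -0.1734, 0.1162]
tool_rot: [3.109, -0.016, 0.048]
force: [-0.5, -0.3, 0.5]
grip_width: 0.0769
```

Run:
```python
from h import *
s=bot.observe(); print(s['clock'],s['position'].round(4),s['tool_rot'].round(4),s['force'].round(2),s['grip_width'])
i=bot.camera_info('wrist'); im=save('wrist','w9.png'); import pickle; pickle.dump(i,open('w9.pkl','wb'))
cv2.imwrite('pics/w9z.png',cv2.resize(im[180:360,0:400],(800,360),interpolation=cv2.INTER_CUBIC)[:,:,::-1])
```

```text
18.35 [ 0.5617 -0.1734  0.1162] [ 3.1093 -0.0159  0.048 ] [-0.52 -0.29  0.5 ] 0.07691449103631876
```

View pics/w9z.png

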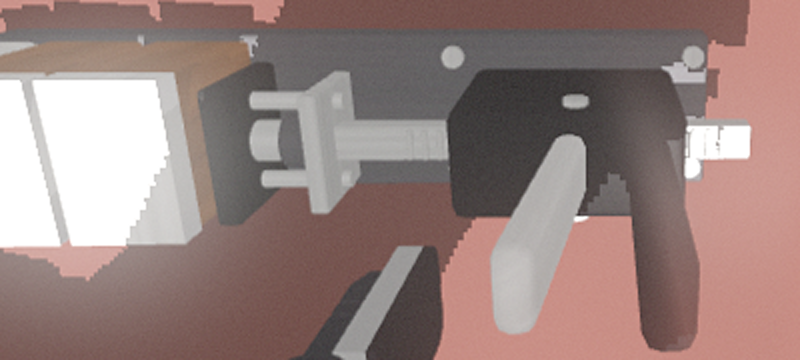

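Run:
```python
from h import *
import pickle; 
for n,pl,pd in [('w6',(150+214/3.4,150+243/3.4),(150+110/3.4,150+255/3.4)),('w7',(178,277),(133,283)),('w8',(144,283),(103,289)),('w9',(156,285),(109,291))]:
    i=pickle.load(open(n+'.pkl','rb')); print(n,onz('wrist',pl,.067,i).round(4),onz('wrist',pd,.067,i).round(4))
i=pickle.load(open('w9.pkl','rb')); print('blk rear top -x',onz('wrist',(93,301),.075,i))
i=pickle.load(open('w7.pkl','rb')); print('blk rear top -x',onz('wrist',(103,294),.075,i))
```

```text
w6 [ 0.5362 -0.0853  0.067 ] [ 0.5315 -0.0573  0.067 ]
w7 [ 0.5383 -0.0861  0.067 ] [ 0.5329 -0.0561  0.067 ]
w8 [ 0.5374 -0.0709  0.067 ] [ 0.5323 -0.0446  0.067 ]
w9 [ 0.5369 -0.0747  0.067 ] [ 0.5317 -0.0446  0.067 ]
blk rear top -x [ 0.52847778 -0.03840703  0.075     ]
blk rear top -x [ 0.52824656 -0.04000002  0.075     ]
```

Emit:
drive_tool --pt "20 0 -0.0015 0 0" --pt "20 0 0 0 0" --pt "20 0 0 0 0" --pt "20 0 0 0 0" --pt "20 0 0 0 0"

```text
clock: 18.9
position: [0.5624, -0.1777, 0.1174]
tool_rot: [3.106, -0.018, 0.046]
force: [2.3, 6.5, -6.9]
grip_width: 0.0207
```

Run:
```python
from h import *
s=bot.observe(); print(s['clock'],s['position'].round(4),s['tool_rot'].round(4),s['force'].round(2),s['grip_width'])
i=bot.camera_info('wrist'); im=save('wrist','w10.png'); import pickle; pickle.dump(i,open('w10.pkl','wb'))
cv2.imwrite('pics/w10z.png',cv2.resize(im[180:360,0:400],(800,360),interpolation=cv2.INTER_CUBIC)[:,:,::-1])
```

```text
18.9 [ 0.5624 -0.1777  0.1174] [ 3.1063 -0.0183  0.0465] [ 2.28  6.49 -6.92] 0.02065500755606658
```

View pics/w10z.png

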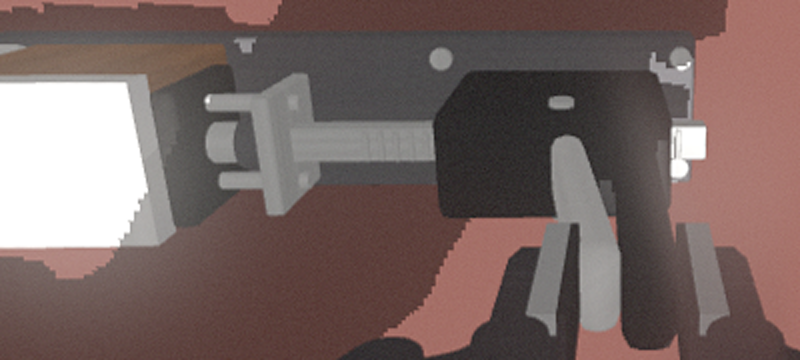

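Emit:
drive_tool --pt "90 0 0 0 0" --pt "90 0 0 0 0" --pt "90 0 0 0 0" --pt "90 -0.001 0.003 -0.0015 0" --pt "90 0 0 0 0"

```text
clock: 19.45
position: [0.5612, -0.1735, 0.1156]
tool_rot: [3.107, -0.018, 0.048]
force: [0.6, -0.2, 0.0]
grip_width: 0.0767
```

```bash
cat > look.py <<'E'
import sys
from h import *
import pickle
n=sys.argv[1]
s=bot.observe(); print(s['clock'],s['position'].round(4),s['tool_rot'].round(4),s['force'].round(2),s['grip_width'])
i=bot.camera_info('wrist'); im=save('wrist',n+'.png'); pickle.dump(i,open(n+'.pkl','wb'))
cv2.imwrite('pics/'+n+'z.png',cv2.resize(im[180:360,0:400],(800,360),interpolation=cv2.INTER_CUBIC)[:,:,::-1])
E
python3 look.py w11
```

```text
19.45 [ 0.5612 -0.1735  0.1156] [ 3.1073 -0.0176  0.0475] [ 0.57 -0.16  0.03] 0.07670599814416462
```

View pics/w11z.png

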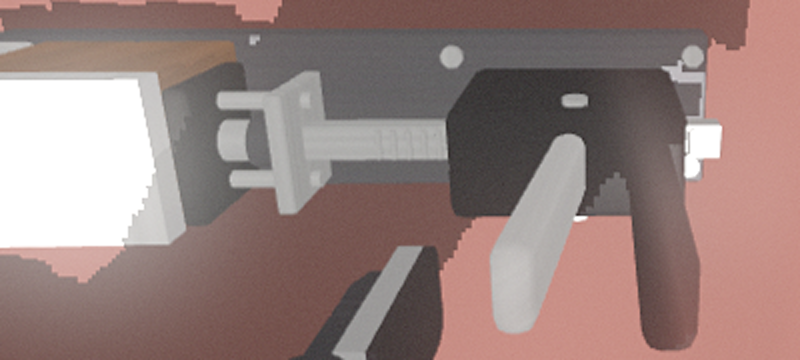

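Emit:
drive_tool --pt "20 0 -0.0015 0 0" --pt "20 0 0 0 0" --pt "20 0 0 0 0" --pt "20 0 0 0 0" --pt "20 0 0 0 0"

```text
clock: 20.0
position: [0.562, -0.1777, 0.1169]
tool_rot: [3.104, -0.02, 0.046]
force: [2.7, 3.1, -8.2]
grip_width: 0.0208
```

```bash
python3 look.py w12
python3 - <<'E'
from h import *
im=save('side','side12.png');cv2.imwrite('pics/side12z.png',cv2.resize(im[130:300,290:410],(564,800))[:600,:,::-1])
E
```

```text
20.0 [ 0.562  -0.1777  0.1169] [ 3.1044 -0.0201  0.0461] [ 2.66  3.08 -8.19] 0.02075477067175295
```

View pics/w12z.png

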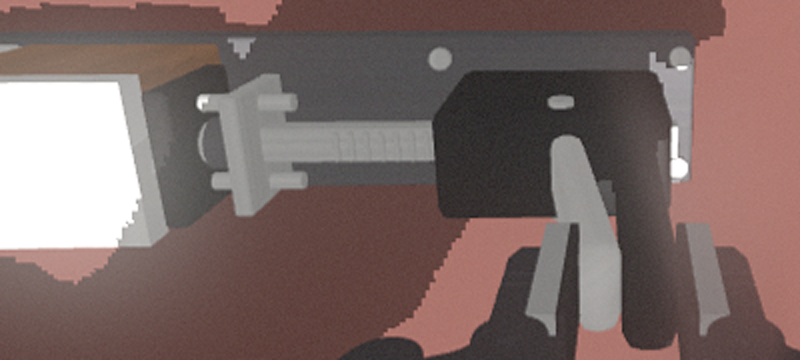

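View pics/side12z.png

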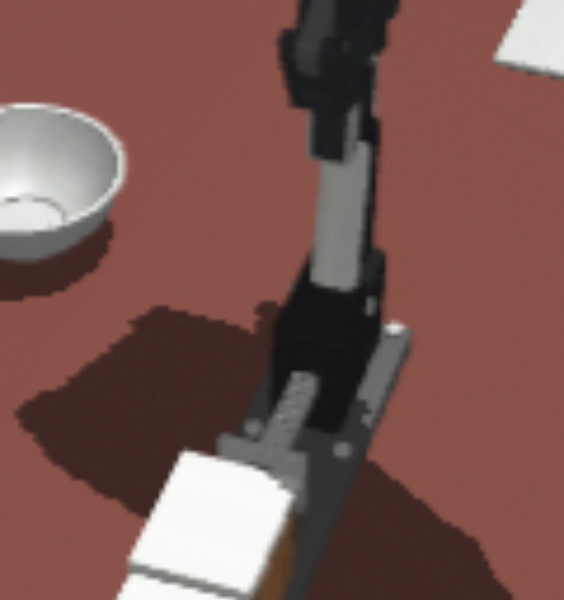

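Emit:
drive_tool --pt "90 0 0 0 0" --pt "90 0 0 0 0" --pt "90 0 0 0 0" --pt "90 -0.001 0.003 -0.001 0" --pt "90 0 0 0 0"

```text
clock: 20.6
position: [0.5608, -0.1732, 0.1156]
tool_rot: [3.106, -0.019, 0.047]
force: [-0.4, -0.5, 0.2]
grip_width: 0.0768
```

```bash
python3 look.py w13
```

```text
20.6 [ 0.5608 -0.1732  0.1156] [ 3.1056 -0.0193  0.0472] [-0.39 -0.55  0.17] 0.07678807082945273
```

View pics/w13z.png

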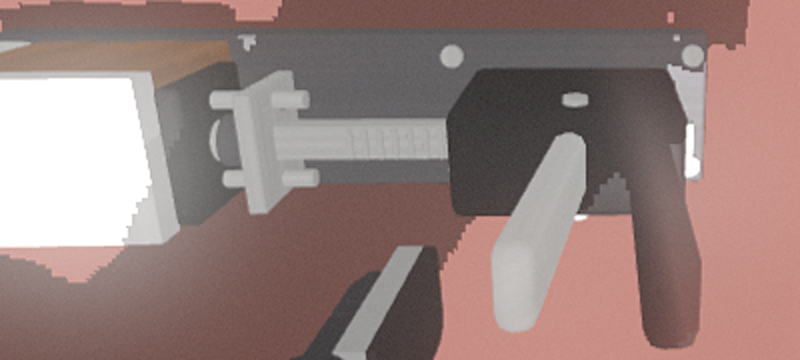

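Emit:
drive_tool --pt "50 0 -0.0015 0 0" --pt "50 0 0 0 0" --pt "45 0 0 0 0" --pt "40 0 0 0 0" --pt "40 0 0 0 0"

```text
clock: 21.15
position: [0.5614, -0.1709, 0.1162]
tool_rot: [3.11, -0.02, 0.05]
force: [0.3, -3.4, -1.5]
grip_width: 0.0348
```

```bash
python3 look.py w14
```

```text
21.15 [ 0.5614 -0.1709  0.1162] [ 3.1105 -0.0195  0.0497] [ 0.33 -3.44 -1.51] 0.034778786685245706
```

View pics/w14z.png

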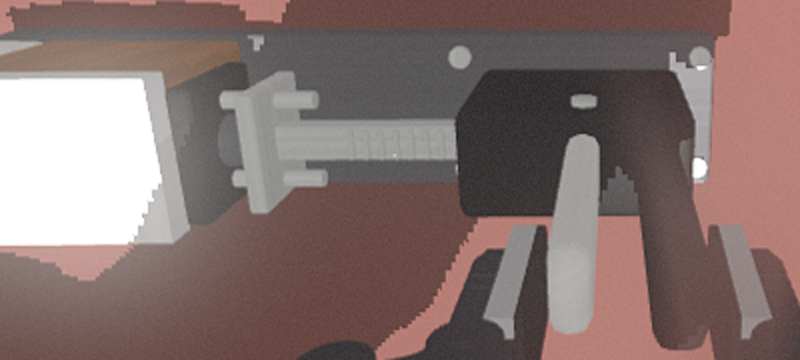

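Run:
```python
from h import *
import pickle
for n in ['w9','w13','w14']:
    im=cv2.imread(f'pics/{n}.png')[205:305,80:190]; cv2.imwrite(f'pics/{n}q.png',cv2.resize(im,None,fx=5,fy=5,interpolation=cv2.INTER_CUBIC))
a=[cv2.convertScaleAbs(cv2.resize(cv2.imread(f'pics/{n}.png')[205:305,80:180],(400,400),interpolation=cv2.INTER_CUBIC),alpha=1.7,beta=15) for n in ['w13','w14']]
cv2.imwrite('pics/q.png',np.hstack(a))
```

```text
(no output)
```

View pics/q.png

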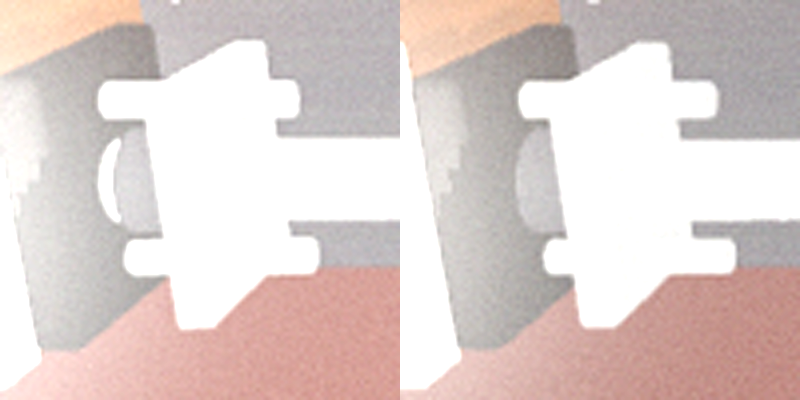

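Run:
```python
from h import *
import pickle
for n,pd,pl in [('w9',(120,291),(156,286)),('w13',(80+82/4,205+348/4),(80+180/4,205+326/4)),('w14',(80+98/4,205+346/4),(80+182/4,205+326/4))]:
    i=pickle.load(open(n+'.pkl','rb')); a=onz('wrist',pd,.067,i);b=onz('wrist',pl,.067,i); print(n,a.round(4),b.round(4),(a-b)[1].round(4))
a=cv2.convertScaleAbs(cv2.imread('pics/w9q.png'),alpha=1.7,beta=15); cv2.imwrite('pics/w9q2.png',a)
```

```text
w9 [ 0.5319 -0.0515  0.067 ] [ 0.5362 -0.0746  0.067 ] 0.0231
w13 [ 0.5308 -0.0398  0.067 ] [ 0.5351 -0.0555  0.067 ] 0.0157
w14 [ 0.5309 -0.0392  0.067 ] [ 0.5349 -0.0528  0.067 ] 0.0136
```

View pics/w9q2.png

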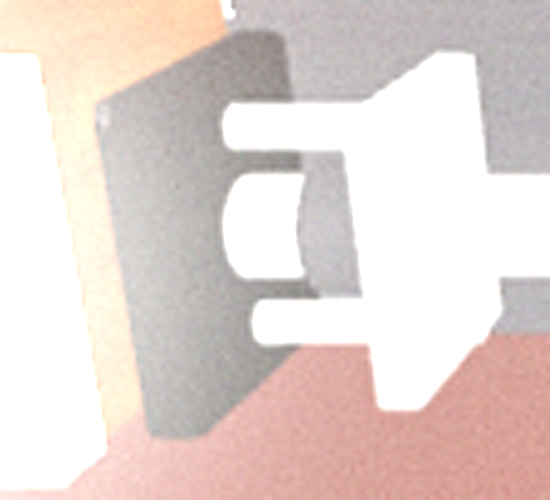

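Emit:
drive_tool --pt "37 0 0 0 0" --pt "37 0 0 0 0" --pt "37 0 0 0 0"

```text
clock: 21.5
position: [0.5615, -0.1723, 0.1165]
tool_rot: [3.109, -0.02, 0.048]
force: [-0.7, -0.4, 1.3]
grip_width: 0.0318
```

```bash
python3 look.py w15
python3 - <<'E'
from h import *
cv2.imwrite('pics/q2.png',cv2.convertScaleAbs(cv2.resize(cv2.imread('pics/w15.png')[205:305,80:180],(400,400),interpolation=cv2.INTER_CUBIC),alpha=1.7,beta=15))
E
```

```text
21.5 [ 0.5615 -0.1723  0.1165] [ 3.1094 -0.0202  0.0482] [-0.68 -0.41  1.32] 0.03178933099312463
```

View pics/q2.png

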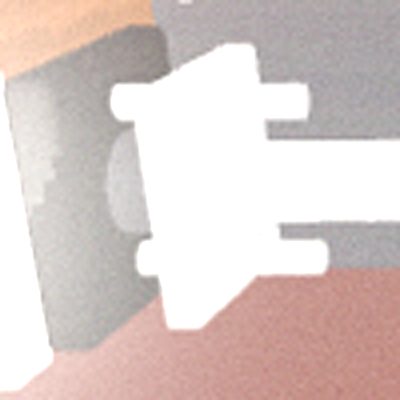

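View pics/w15.png

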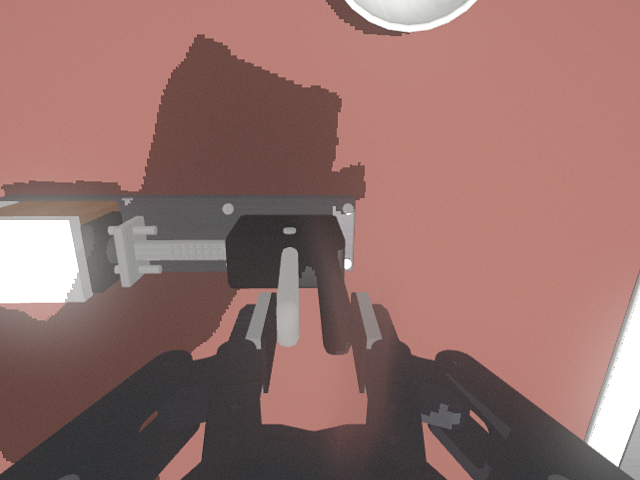

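Run:
```python
from h import *
im=save('side','side15.png');sc=save('scene','scene15.png')
cv2.imwrite('pics/f.png',np.hstack([cv2.resize(im[210:300,300:400],(400,360),interpolation=cv2.INTER_CUBIC),cv2.resize(sc[210:300,240:340],(400,360),interpolation=cv2.INTER_CUBIC)])[:,:,::-1])
s=bot.observe();print(s['clock'],s['grip_width'],s['force'],s['position'])
```

```text
21.65 0.03199965322981897 [-0.85927209  1.66245566  2.9482268 ] [ 0.56152117 -0.17221248  0.11649094]
```

View pics/f.png

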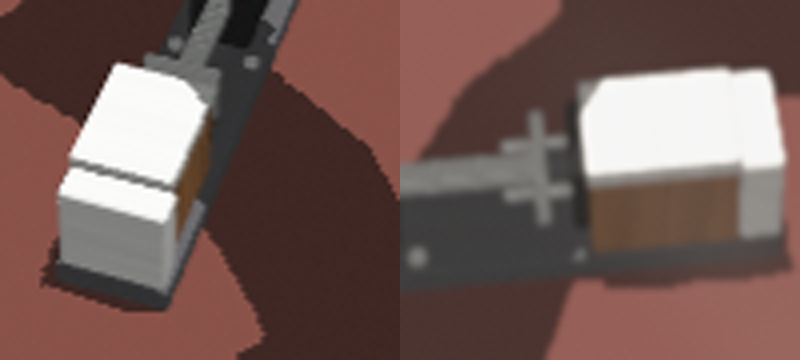

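Run:
```python
from h import *
print(bot.job_done()); s=bot.observe();print(s['clock'],s['grip_width'],s['force'],s['position'])
```

```text
the job is handed in; nothing more can be done
None
the job is handed in; nothing more can be done
```

I stood both blocks on the clamp bed in front of the fixed jaw and let go of them. I then gave the trigger three full squeezes, letting it spring back after each. I handed the job in at about 21.7 s with a fourth, part squeeze held.

Last checks before handing in:
- **Row:** In the side and scene pictures the two blocks look square, closed together, tight against the fixed jaw and lined up with it. I judged the final placing by eye, without measuring it. The first block measured about 1 mm off the centre line when I placed it, and the second was lined up about as closely before it was lowered.
- **Spring:** The wrist picture puts the pad's compression at about 10 mm of 22, give or take 1.5 mm. The hand-picked pixels gave 23.1 mm for a free gap that should be 22.
- **Trigger:** It is about 60 % squeezed by its position in the picture, with the fingers on both the trigger and the handle at an opening of 32 mm. I did not measure the fingers' force on the clamp directly. The net wrist force was small (about 3 N), which fits the two sides of the grip balancing.
- **Other things:** Nothing in the pictures I took suggested that the bowl, jar or tub had been moved. I did not measure their positions at the end.

One thing was off: the tool tilted by about 0.03 rad as the moves added up, and these moves could not correct it. I saw no effect on the blocks or on the grip. The hand-in gave no verdict.

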